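Wipe pot shards off the steel stand into the caddy

TASK

Take the wooden scraper block off the closed steel box and, holding it, wipe all five terracotta chips off the open end of the steel stand into the grey caddy; do not touch the chips with the gripper itself. Leave the salt shaker standing where it is on the stand and the other things on the bench alone. Then stand the scraper back upright on the steel box's lid and let go.

Things in the scene. Friction and masses are not known exactly. Their poses are not given: they have to be found in the camera images.
- stand: Fixed low stainless steel stand. Origin: centre of its underside on the bench; x across (222 mm), y along (300 mm). Flat top 70 mm above the bench, sheet 5 mm thick. Along both long edges a 6 mm thick lip rises 12 mm above the sheet (inner faces at x = +-105 mm). Both ends (y = +-150 mm) are open, without lip: the caddy is at one end, the steel box at the other, either way round.
- caddy: Fixed open grey plastic caddy, 222 (x) x 140 (y) x 60 mm high outside, walls 5 mm, so its rim is 10 mm below the sheet's top; axes parallel to the stand's, centre 207 mm from the stand's centre along the stand's y, so the sheet's open end overhangs its near wall, 8 mm into its inside. Origin: centre of its underside.
- bail (a joint): Swing handle of the caddy: a 6 mm bar bent to a U, hinged at the middle of the caddy's two short walls, 48 mm above the bench; its cross-bar runs along the caddy's x, 70 mm from the hinge. 0 = straight up, positive = cross-bar leans to the caddy's -y. It moves easily, stays where it is left, and need not be used.
- steel_box: Fixed closed steel box with a flat lid, 190 (x) x 140 (y) mm body, lid 196 x 146 mm, 60 mm high, at the stand's other open end; axes parallel to the stand's. Origin: centre of its underside. The scraper stands on its lid.
- scraper: Loose wooden scraper block standing upright, 60 mm high, about 90 g. Lower part (the blade): 90 mm long (x), 18 mm thick (y), 22 mm high. Above it the grip: 60 mm long (x), 20 mm thick (y), from 22 to 60 mm height. Origin: centre of its underside. Grip it across its y.
- chip1: Loose terracotta chip, a flat irregular shard about 28 x 20 mm (never more than 17 mm from its centre), 9 mm thick, about 12 g, lying on the stand. Origin: centre of its underside.
- chip2: Loose terracotta chip, a flat irregular shard about 28 x 20 mm (never more than 17 mm from its centre), 9 mm thick, about 12 g, lying on the stand. Origin: centre of its underside.
- chip3: Loose terracotta chip, a flat irregular shard about 28 x 20 mm (never more than 17 mm from its centre), 9 mm thick, about 12 g, lying on the stand. Origin: centre of its underside.
- chip4: Loose terracotta chip, a flat irregular shard about 28 x 20 mm (never more than 17 mm from its centre), 9 mm thick, about 12 g, lying on the stand. Origin: centre of its underside.
- chip5: Loose terracotta chip, a flat irregular shard about 28 x 20 mm (never more than 17 mm from its centre), 9 mm thick, about 12 g, lying on the stand. Origin: centre of its underside.
- shaker: Loose glass salt shaker with a steel cap, 34 mm in diameter, 72 mm high, about 110 g, standing on the stand among the chips. Origin: centre of its underside. To be left standing where it is.
- tumbler: Loose steel tumbler, about 62 mm in diameter, 100 mm high, standing on the bench by the stand's far long side. Origin: centre of its underside. Leave alone.
- spatula: Loose wooden spatula, about 260 mm long (along its x), lying on the bench by the stand's near long side, blade to its +x. Leave alone.
- thali: Loose steel plate, 210 mm in diameter, 22 mm high, on the bench. Origin: centre of its underside. Leave alone.
- oil: Loose amber glass bottle, 60 mm in diameter, 190 mm high. Origin: centre of its underside. Leave alone.
Not all that is in view belongs to the job. There is more than one size of the scraper; the job needs the smallest. Leave any purple look-alike of the steel_box alone.

How it is judged (in metres and radians):
On the way, in this order (a step that is already met when the one before it is completed fails the run):
1. the scraper is held and taken off the steel box (contact force between the fingers and scraper above 1 N and distance of scraper from where it was at the start of the episode above 0.06 m), for 0.1 s.
2. all five chips are in the caddy while the gripper still holds the scraper (x of chip1 in the frame of caddy between -0.108 and 0.108 m and y of chip1 in the frame of caddy between -0.068 and 0.068 m and z of chip1 in the frame of caddy between 0 and 0.05 m and x of chip2 in the frame of caddy between -0.108 and 0.108 m and y of chip2 in the frame of caddy between -0.068 and 0.068 m and z of chip2 in the frame of caddy between 0 and 0.05 m and x of chip3 in the frame of caddy between -0.108 and 0.108 m and y of chip3 in the frame of caddy between -0.068 and 0.068 m and z of chip3 in the frame of caddy between 0 and 0.05 m and x of chip4 in the frame of caddy between -0.108 and 0.108 m and y of chip4 in the frame of caddy between -0.068 and 0.068 m and z of chip4 in the frame of caddy between 0 and 0.05 m and x of chip5 in the frame of caddy between -0.108 and 0.108 m and y of chip5 in the frame of caddy between -0.068 and 0.068 m and z of chip5 in the frame of caddy between 0 and 0.05 m and contact force between the fingers and scraper above 1 N), for 0.1 s.
At the end, for the whole second after the job is handed in: All five chips lie at rest inside the caddy (centres within its walls and below 50 mm above its underside), the scraper stands upright (within 0.12 rad) and at rest on the steel box's lid, released, and the shaker stands upright on the stand within 20 mm of where it was (x of chip1 in the frame of caddy between -0.108 and 0.108 m and y of chip1 in the frame of caddy between -0.068 and 0.068 m and z of chip1 in the frame of caddy between 0 and 0.05 m and x of chip2 in the frame of caddy between -0.108 and 0.108 m and y of chip2 in the frame of caddy between -0.068 and 0.068 m and z of chip2 in the frame of caddy between 0 and 0.05 m and x of chip3 in the frame of caddy between -0.108 and 0.108 m and y of chip3 in the frame of caddy between -0.068 and 0.068 m and z of chip3 in the frame of caddy between 0 and 0.05 m and x of chip4 in the frame of caddy between -0.108 and 0.108 m and y of chip4 in the frame of caddy between -0.068 and 0.068 m and z of chip4 in the frame of caddy between 0 and 0.05 m and x of chip5 in the frame of caddy between -0.108 and 0.108 m and y of chip5 in the frame of caddy between -0.068 and 0.068 m and z of chip5 in the frame of caddy between 0 and 0.05 m and x of scraper in the frame of steel_box between -0.085 and 0.085 m and y of scraper in the frame of steel_box between -0.068 and 0.068 m and z of scraper in the frame of steel_box between 0.054 and 0.066 m and angle between scraper's own z axis and vertical below 0.12 rad and linear speed of each of chip1, chip2, chip3, chip4, chip5, scraper below 0.03 m/s and angle between shaker's own z axis and vertical below 0.15 rad); the robot touches nothing.
It fails at once if the gripper or arm touches a chip (contact force between any of the fingers, the arm and chip1 above 0.5 N or contact force between any of the fingers, the arm and chip2 above 0.5 N or contact force between any of the fingers, the arm and chip3 above 0.5 N or contact force between any of the fingers, the arm and chip4 above 0.5 N or contact force between any of the fingers, the arm and chip5 above 0.5 N).
It fails at once if the salt shaker is moved more than 20 mm or tipped (distance of shaker from where it was at the start of the episode above 0.02 m or angle between shaker's own z axis and vertical above 0.3 rad).
It fails at once if the tumbler, spatula, plate or bottle is moved more than 30 mm (distance of any of tumbler, spatula, thali, oil from where it was at the start of the episode above 0.03 m).
It also fails if it takes over 58 s, if anything falls off the work surface, if the arm or the gripper's body presses on something with over 40 N, if the wrist force passes 120 N, or if a joint passes its speed limit or range.

ROBOT

A 6-joint arm with a two-finger parallel gripper is mounted at the origin on the work surface. World frame = base frame: x ahead of the robot, y to its left, z up, the work surface at z = 0. Lengths are in mm, angles in rad, forces in N, time in s.
With the tool pointing down it reaches from about 275 to 825 mm from the base axis. Payload 4.9 kg.
Tool frame: the origin (TCP) lies at the very end of the fingers, on their centre line; the grasp point (between the pads) lies 19 mm behind it; z points along the fingers, y is the line along which they close (so a half turn about z gives the same grasp; the last joint's range is limited). The gripper opens to 85 mm and grips with 20 to 120 N. Pads are 22 mm wide; open, the fingers measure 114 mm over their backs; the gripper's body (76 mm by 85 mm) begins 54 mm behind the grasp point. The pads swing forward as they close: fully open they stand 13 mm farther back than shut.
Start: joints at [-0.134, 0.326, -0.193, 1.052, 0, 1.437], TCP at [550.017, 0.009, 231.281] pointing down, gripper open.
Joint ranges: [-2.65, 2.65], [-0.97, 1.79], [-1.3, 1.35], [-1.93, 2.1], [-1.47, 1.37], [-3.14, 3.14]. Speed limits (rad/s): [2.57, 2.57, 3.14, 3.14, 3.14, 3.14].

INTERFACE

Orientations are given as [roll, pitch, yaw] about the fixed x, y, z axes, in that order (R = Rz(yaw) Ry(pitch) Rx(roll)).
In Python, from cell import robot gives the robot as it stands. The module is installed in compiled form; this text tells all that it offers.
- The arm moves only by the tool carry_out, never from a script. Its argument "series" is one flat list of numbers, 6 for each row, row after row: the shift along the tool's x, y, z as a fraction of full scale, then the turn, a rotation vector about the tool's x, y, z as a fraction of full scale. In form: [x, y, z, ax, ay, az, x, y, z, ax, ay, az, ...]. A call has 1 to 8 rows; each row is the pose to reach, as a shift and turn from the pose commanded when the call began, along the tool's axes at that moment; what a row does not reach only later rows make up. Full scale, the value 1, is 0.12 m for a shift and 60 degrees for a turn. A row lasts 1/12 s, in which the tool goes at most 41.7 mm and 7.16 degrees, less where a joint would pass 70% of its speed; a pose out of reach is approached as far as the arm can. A call with a number of a shift or a turn outside -1 to 1 is refused whole. A call with a gripper value outside its range is refused whole. "gripper" is the opening, from -1 (shut) to 1 (fully open), set as the call begins (left out, the last holds). The fingers move at their own pace and stop on an object; "newtons" is the grip in N (left out, the last holds). Time passes only in rows, so rows that repeat a pose let the fingers close. It gives the time, the measured TCP pose, the force, the opening and the grip force at its end, in the units of the state.
- robot.state(): the state, without advancing time (a new reading comes with each control period).
- robot.capture(name): name is "scene" or "side" or "wrist"; returns the picture (420x560x3 uint8, red, green, blue); there is no depth.
- robot.calibration(name): a dict with "mtx" (3x3 intrinsics, pixels), "R" (3x3) and "t" (3): a world point X has camera coordinates R X + t; the wrist camera has in their place "hand_eye" (4x4, takes a point from camera to tool coordinates, whose origin is the TCP and whose axes are the flange's). Camera axes: x right, y down, z forward; pixel columns grow to the right and rows downward; lengths in mm; the calibration is good to about 2 mm. A picture is of the moment at which its call begins: read the wrist's pose just before it. calibration takes no time and is no camera call.
- robot.sign_off(): hands the job in; it is judged then, once.
The state is a dict: "time_s": time; "joint_positions": joint angles; "joint_velocities": joint speeds; "joint_torque": joint torques, N m; "position": TCP position; "tcp_rot": TCP orientation; "ft_force": force on the tool from outside, world axes, zero at the start; "torque": the same for the moment, N m; "gripper_width": finger opening in mm; "gripper_force": force on a finger pad.
Only numpy, scipy, OpenCV 4.12 (cv2) and the standard library are available. Lean on these libraries where they do the work, as an engineer would, in place of code of your own. Each camera call takes 0.05 s, during which the arm holds its last target. There are 200 camera calls.

## Working session

There is one attempt and no reset: what is moved stays moved. The work goes in short steps, Python scripts to look and compute and a tool call to move; the robot and the scene stay as the last step left them, time stands still between calls to the robot, and variables do not carry over. Pictures are saved under pics/ and viewed, at most 10 in all, crops included, and the job is handed in when it is done.

Besides the shell and the picture viewer there is one more tool, called after "Call:" by a JSON object that holds its "api" and its "payload". carry_out: Moves the arm, as the interface text tells. Shift numbers are shares of 0.12 m and turn numbers shares of 60 degrees, none past 1 either way. Its arguments: {"type":"object","properties":{"series":{"type":"array"},"gripper":{"type":"number"},"newtons":{"type":"number"}},"required":["series"]}

```bash
mkdir -p pics
python3 - <<'E'
from cell import robot
import cv2,numpy as np
ims=[]
for n in("scene","side"):
    im=robot.capture(n)[:,:,::-1]; cv2.imwrite(f"pics/{n}0.png",im)
    c=robot.calibration(n);print(n,c["mtx"].tolist(),(-c["R"].T@c["t"]).round(),c["R"].round(2).tolist())
print(robot.calibration("wrist")); print(robot.state())
E
```

```text
scene [[449.0925633855916, 0.0, 280.7586872577481], [0.0, 449.0925633855916, 217.73137587454286], [0.0, 0.0, 1.0]] [1494.  -48.  901.] [[0.02, 1.0, 0.0], [0.66, -0.01, -0.75], [-0.75, 0.01, -0.66]]
side [[430.22980699396675, 0.0, 278.3418994550666], [0.0, 430.22980699396675, 206.37629272808576], [0.0, 0.0, 1.0]] [ 334. -874.  884.] [[0.97, -0.24, -0.01], [-0.17, -0.65, -0.74], [0.17, 0.72, -0.68]]
{'mtx': array([[354.34476396,   0.        , 280.74247899],
       [  0.        , 354.34476396, 210.19546397],
       [  0.        ,   0.        ,   1.        ]]), 'hand_eye': array([[ 3.09174561e-04, -9.55149216e-01, -2.96124772e-01,
         7.54310048e+01],
       [ 9.99999798e-01,  4.59812939e-04, -4.39056378e-04,
        -6.06246239e-01],
       [ 5.55526357e-04, -2.96124576e-01,  9.55149165e-01,
        -1.42420396e+02],
       [ 0.00000000e+00,  0.00000000e+00,  0.00000000e+00,
         1.00000000e+00]])}
{'time_s': 0.1, 'joint_positions': array([-1.34175263e-01,  3.26886927e-01, -1.93463992e-01,  1.05197321e+00,
        2.08501587e-05,  1.43656684e+00]), 'joint_velocities': array([ 6.89047711e-05, -1.93216358e-03,  1.30115766e-03,  3.41007487e-04,
       -7.76559321e-05, -2.51426340e-03]), 'joint_torque': array([-1.63831678e-04, -4.44239044e+01,  2.63037515e+01,  7.96647771e-03,
       -2.12530945e-04,  1.93304103e-06]), 'position': array([5.49501000e+02, 9.88028025e-02, 2.30578323e+02]), 'tcp_rot': array([-3.14008139e+00, -2.25123100e-04,  1.57085036e+00]), 'ft_force': array([-0.34711598,  1.04005676, -1.07114412]), 'torque': array([ 0.00994628, -0.04263397,  0.03963952]), 'gripper_force': 0.0, 'gripper_width': 85.53606460372451}
```

View pics/scene0.png

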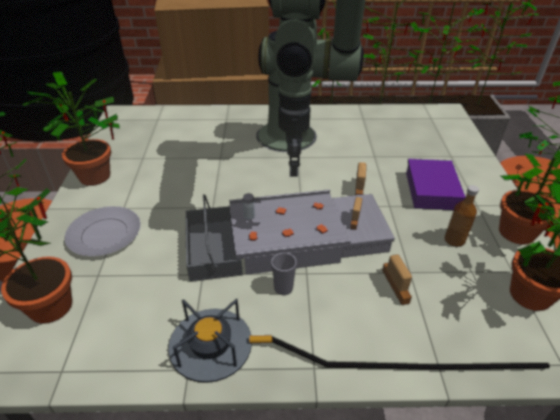

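View pics/side0.png

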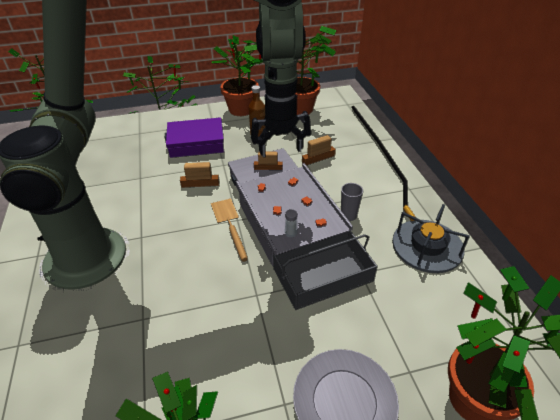

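The scene view shows the stand's sheet at (232–350, 195–265), with the caddy on its left (-y) and the steel box on its right. There are five orange chips, and the shaker is at (247,208). There are three scrapers: on the lid at scene (357,210), on the bench at (361,178), and on the bench at (398,278). The one on the lid fits the task. I'll enlarge it to confirm and measure.

```bash
cat > h.py <<'E'
from cell import robot
import cv2,numpy as np
from scipy.spatial.transform import Rotation as Ro
def cam(n):
    c=robot.calibration(n)
    if n!="wrist": return c["mtx"],c["R"],c["t"]
    s=robot.state(); T=np.eye(4);T[:3,:3]=Ro.from_euler("xyz",s["tcp_rot"]).as_matrix();T[:3,3]=s["position"]
    M=np.linalg.inv(T@c["hand_eye"]); return c["mtx"],M[:3,:3],M[:3,3]
def cast(C,uv,z):
    K,R,t=C; o=-R.T@t; d=R.T@np.linalg.inv(K)@np.r_[uv,1.]
    return o+d*(z-o[2])/d[2]
def proj(C,X):
    K,R,t=C; p=K@(R@np.asarray(X,float)+t); return p[:2]/p[2]
def blobs(im,lo,hi,amin=8):
    m=cv2.inRange(cv2.cvtColor(im,cv2.COLOR_BGR2HSV),lo,hi)
    n,_,st,ce=cv2.connectedComponentsWithStats(m)
    return [(st[i].tolist(),ce[i]) for i in range(1,n) if st[i,4]>=amin]
E
python3 - <<'E'
from h import *
C=cam("wrist"); im=robot.capture("wrist")[:,:,::-1].copy(); cv2.imwrite("pics/w0.png",im)
a=cv2.resize(cv2.imread("pics/scene0.png")[155:305,175:425],(750,450),interpolation=cv2.INTER_CUBIC);cv2.imwrite("pics/s0c.png",a)
for n in("scene","side"):
    i=cv2.imread(f"pics/{n}0.png"); c=cam(n)
    for st,ce in blobs(i,(3,150,120),(14,255,255)):
        if 150<ce[1]<250 and 200<ce[0]<350: print(n,"chip",st,ce.round(1),cast(c,ce,77).round(1))
E
```

```text
scene chip [315, 204, 7, 4, 24] [318.  205.5] [513.1  77.4  77. ]
scene chip [277, 209, 8, 4, 26] [280.7 210.6] [534.1 -29.4  77. ]
scene chip [318, 226, 8, 6, 34] [321.6 228.4] [609.   79.5  77. ]
scene chip [284, 230, 8, 6, 36] [287.5 232.2] [623.1 -12.8  77. ]
scene chip [250, 233, 6, 6, 32] [252.8 235.6] [ 635.  -104.9   77. ]
side chip [303, 155, 5, 4, 15] [305.3 156.3] [676.7 185.7  77. ]
side chip [254, 162, 4, 2, 8] [255.5 162.5] [517.1 193.7  77. ]
side chip [278, 162, 4, 3, 12] [279.5 163. ] [588.9 172.2  77. ]
side chip [212, 175, 6, 4, 23] [214.4 176.4] [383.4 157.   77. ]
side chip [289, 178, 8, 6, 33] [292.6 180.4] [605.5  79.2  77. ]
side chip [258, 184, 7, 6, 34] [261.  186.3] [509.1  76.4  77. ]
side chip [302, 197, 10, 7, 41] [306.4 199.8] [620.4 -13.9  77. ]
side chip [273, 207, 8, 6, 41] [276.9 209.3] [530.4 -31.1  77. ]
side chip [316, 219, 10, 6, 43] [320.6 221.3] [ 632.  -106.1   77. ]
```

View pics/s0c.png

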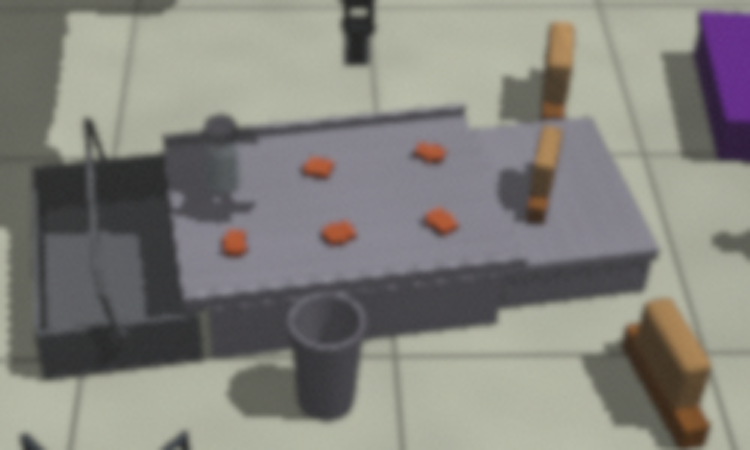

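View pics/w0.png

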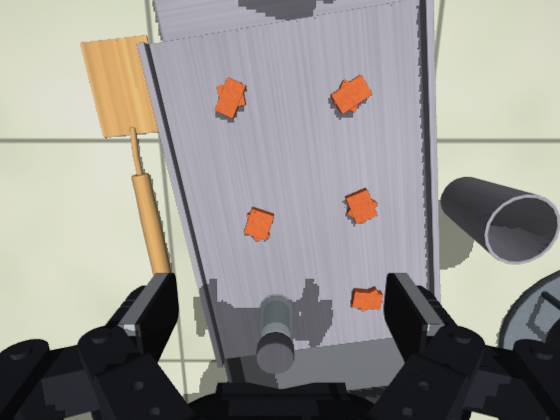

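The wrist view shows the five chips, the lips, the shaker cap at (277,350), the tumbler and the spatula. Next I'll move the camera over the box to measure the scraper and the stand's direction.

Call:
{"api": "carry_out", "payload": {"series": [0.3, 0, 0, 0, 0, 0, 0.6, 0, 0, 0, 0, 0, 0.9, 0, 0, 0, 0, 0, 1, 0, 0, 0, 0, 0, 1, 0, 0, 0, 0, 0, 1, 0, 0, 0, 0, 0]}}

```text
time_s: 0.65
position: [549.8, 120.2, 231.0]
tcp_rot: [-3.141, 0.001, 1.572]
ft_force: [-0.3, -0.1, 1.1]
gripper_width: 85.4
gripper_force: 0.0
```

Run:
```python
from h import *
C=cam("wrist");print(robot.state()["position"]); im=robot.capture("wrist")[:,:,::-1].copy(); cv2.imwrite("pics/w1.png",im)
for st,ce in blobs(im,(3,190,120),(12,255,255),100): print("chip?",st,ce.round(1),cast(C,ce,79).round(1))
for st,ce in blobs(im,(8,90,60),(22,255,255),200): print("wood",st,ce.round(1),cast(C,ce,120).round(1))
```

```text
[549.75996548 120.24426525 230.95809521]
wood [430, 0, 130, 54, 4084] [496.   22.8] [687.1 243.4 120. ]
wood [0, 36, 126, 52, 3308] [50.3 62. ] [396.  219.6 120. ]
wood [228, 95, 112, 53, 3028] [282.5 122.5] [550.1 180.9 120. ]
wood [99, 161, 66, 125, 4298] [134.5 203.2] [440.1 122.3 120. ]
wood [325, 219, 36, 32, 672] [341.9 234.7] [595.8  97.5 120. ]
wood [222, 220, 28, 34, 620] [235.6 236.7] [514.4  95.7 120. ]
wood [339, 308, 27, 31, 589] [351.8 323.3] [608.2  18.8 120. ]
wood [248, 323, 26, 29, 540] [260.4 337.2] [532.    4.9 120. ]
wood [161, 331, 19, 44, 512] [170.7 355.9] [454.7 -14.2 120. ]
```

View pics/w1.png

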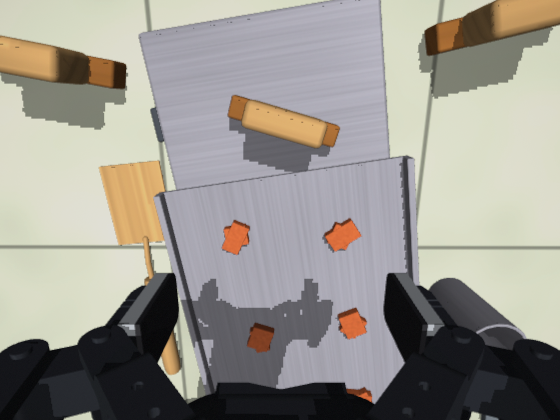

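This view puts the lid scraper at (228–340, 95–148), turned relative to the stand. One bench scraper is at top left (0–126, 36–88) and one at top right (430–560, 0–54). I'll compare their sizes and get the stand frame.

Run:
```python
from h import *
C=cam("wrist"); im=cv2.imread("pics/w1.png"); S=cam("side"); si=cv2.imread("pics/side0.png")
hsv=cv2.cvtColor(im,cv2.COLOR_BGR2HSV)
a=cv2.inRange(hsv,(8,90,60),(22,255,255)); a[:,:215]=0;a[:,350:]=0;a[:85]=0;a[155:]=0
pts=cv2.findNonZero(a); 
print("scraper all",cv2.minAreaRect(pts))
g=cv2.inRange(hsv,(8,90,175),(22,175,255))&a; q=cv2.boxPoints(cv2.minAreaRect(cv2.findNonZero(g)))
print("grip lightpart px",q.round().tolist())
Q=np.array([cast(C,p,120)for p in q]);print("grip top",Q.round(1).tolist(),"centre",Q.mean(0).round(1))
e=[cast(C,p,82)for p in((232,106),(335,138))];print("blade ends z82",np.round(e,1).tolist(),np.linalg.norm(e[0]-e[1]))
P={k:cast(C,p,z).round(1) for k,p,z in[("lipL in",(167,194),82),("lipR in",(404,159),82),("lipLout",(156,198),82),("lipRout",(413,157),82),("lip L low in",(213,388),82),("sheetL",(170,194),70),("sheetR",(403,160),70),("lid TL",(140,35),60),("lid TR",(380,0),60),("lid BR",(389,155),60),("lid BL",(178,191),60)]}
for k,v in P.items():print(k,v)
# lengths of look-alikes in the side view, blade foot line
hs=cv2.cvtColor(si,cv2.COLOR_BGR2HSV)
for st,ce in blobs(si,(8,90,60),(22,255,255),40):
    x,y,w,h,A=st
    if y<200: print("side wood",st, [np.round(np.linalg.norm(cast(S,(x,y+h*.7),z)-cast(S,(x+w,y+h*.7),z))) for z in(10,70)])
K,R,t=cam("scene"); W0=cv2.imread("pics/w0.png")
crop=np.hstack([cv2.resize(im[0:160],(560,160)),]); cv2.imwrite("pics/crop.png",cv2.resize(np.vstack([im[0:160],np.pad(si[120:200,160:350],((0,0),(0,370),(0,0)))]),(750,321)))
```

```text
scraper all ((282.2595520019531, 123.01751708984375), (111.6814193725586, 29.11956214904785), 16.389541625976562)
grip lightpart px [[241.0, 123.0], [248.0, 100.0], [337.0, 126.0], [331.0, 150.0]]
grip top [[521.4, 179.6, 120.0], [526.7, 195.2, 120.0], [588.6, 177.7, 120.0], [584.5, 161.4, 120.0]] centre [555.3 178.5 120. ]
blade ends z82 [[510.6, 190.5, 82.0], [593.0, 165.7, 82.0]] 86.06473240115395
lipL in [452.4 118.8  82. ]
lipR in [650.6 148.7  82. ]
lipLout [442.7 115.3  82. ]
lipRout [657.8 150.3  82. ]
lip L low in [480.  -85.6  82. ]
sheetL [451.1 115.6  70. ]
sheetR [654.  145.9  70. ]
lid TL [435.9 244.9  60. ]
lid TR [626.6 269.7  60. ]
lid BR [644.6 148.7  60. ]
lid BL [455.4 115.8  60. ]
side wood [341, 0, 219, 281, 27984] [np.float64(665.0), np.float64(620.0)]
side wood [328, 55, 18, 14, 48] [np.float64(84.0), np.float64(78.0)]
side wood [156, 79, 16, 8, 42] [np.float64(70.0), np.float64(65.0)]
side wood [210, 79, 43, 37, 421] [np.float64(174.0), np.float64(162.0)]
side wood [296, 85, 24, 29, 219] [np.float64(97.0), np.float64(90.0)]
side wood [249, 97, 16, 14, 139] [np.float64(64.0), np.float64(60.0)]
side wood [302, 135, 33, 25, 437] [np.float64(114.0), np.float64(106.0)]
side wood [254, 151, 28, 15, 243] [np.float64(95.0), np.float64(88.0)]
side wood [180, 162, 39, 26, 672] [np.float64(126.0), np.float64(117.0)]
side wood [289, 178, 9, 7, 40] [np.float64(29.0), np.float64(27.0)]
side wood [302, 197, 10, 8, 44] [np.float64(30.0), np.float64(28.0)]
side wood [211, 199, 36, 62, 687] [np.float64(99.0), np.float64(93.0)]
```

View pics/crop.png

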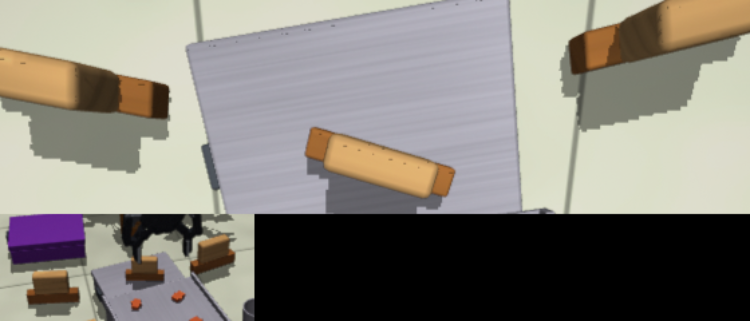

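The lid scraper is about 88 mm long (90 mm stated) and the two on the bench are about 115–125 mm, so the lid one is the smallest. Next come the shaker, the bail and a check of the stand frame, then the grasp.

```bash
cat >> h.py <<'E'
th=np.deg2rad(8.7); e=np.array([np.cos(th),np.sin(th)]); u=np.array([np.sin(th),-np.cos(th)]); c0=np.array([572.9,-15.5])
def le(p): d=np.asarray(p)[:2]-c0; return np.round([d@e,d@u],1)
E
python3 - <<'E'
from h import *
S=cam("scene");D=cam("side")
K,R,t=cam("wrist"); s=robot.state()
# wrist camera at w0: same rotation, TCP 549.5,0.1,230.6
o=-R.T@t-(s["position"]-np.array([549.5,.1,230.6])); C0=(K,R,-R@o)
i0=cv2.imread("pics/w0.png")
for st,ce in blobs(i0,(3,150,100),(14,255,255),150):
    if st[0]>200: p=cast(C0,ce,79);print("chip",p.round(1),le(p))
print("shaker w0 cap",le(cast(C0,(277,352),142)),"scene cap",le(cast(S,(248.5,196.5),142)),"side cap",le(cast(D,(291,212),142)))
f=lambda x,y:(175+x/3,155+y/3)
for k,p,z in[("caddy-end lip near-robot out",f(164,135),82),("far lip caddy end",f(183,300),82),("box-end lip robot",f(465,108),82),("box-end lip far",f(527,262),82),("caddy rim",f(34,168),60),("caddy rim far",f(40,336),60),("bail bar a",f(90,125),115),("bail bar b",f(97,265),115)]: print(k,cast(S,p,z).round(1),le(cast(S,p,z)))
for k,p in[("bail side a",(277,257)),("bail side b",(368,238))]: print(k,le(cast(D,p,115)))
# left/right inner lip lines, w0
for k,a,b in[("L",(152,60),(215,330)),("R",(432,20),(437,285))]: print(k,le(cast(C0,a,82)),le(cast(C0,b,82)))
print("tumbler",le(cast(S,(284,262),100)))
E
```

```text
chip [603.8  80.1  79. ] [ 45.  -89.8]
chip [508.7  77.7  79. ] [ -49.3 -101.9]
chip [618.  -11.8  79. ] [45.2  3.1]
chip [529.3 -28.   79. ] [-45.    5.8]
chip [ 629.9 -102.9   79. ] [43.1 95. ]
shaker w0 cap [-41.3  91.2] scene cap [-37.2  96.6] side cap [-41.4  96.9]
caddy-end lip near-robot out [ 491.6 -175.5   82. ] [-104.6  145.9]
far lip caddy end [ 710.  -144.6   82. ] [115.9 148.3]
box-end lip robot [453.  117.2  82. ] [ -98.4 -149.3]
box-end lip far [668.3 149.7  82. ] [ 119.3 -148.8]
caddy rim [ 513.1 -299.7   60. ] [-102.1  271.8]
caddy rim far [ 729.  -264.3   60. ] [116.6 269.5]
bail bar a [ 516.6 -240.   115. ] [-89.6 213.4]
bail bar b [ 700.8 -214.   115. ] [ 96.4 215.5]
bail side a [-121.9  198.2]
bail side b [105.3 229.5]
L [-102.5 -137.3] [-104.5  105.3]
R [ 108.5 -132.6] [107.4  88.5]
tumbler [175.6  36.5]
```

Call:
{"api": "carry_out", "payload": {"series": [0.1, 0, 0, 0, 0, -0.12, 0.2, 0, 0, 0, 0, -0.24, 0.3, 0, 0, 0, 0, -0.36, 0.4, 0, 0, 0, 0, -0.48, 0.48, 0.03, 0, 0, 0, -0.6, 0.48, 0.03, 0, 0, 0, -0.6, 0.48, 0.03, 0, 0, 0, -0.6]}}

```text
time_s: 1.28
position: [553.8, 176.4, 231.1]
tcp_rot: [-3.141, 0.0, 2.195]
ft_force: [-0.5, -0.9, -0.2]
gripper_width: 85.6
gripper_force: 0.0
```

Call:
{"api": "carry_out", "payload": {"series": [0, 0, 0.15, 0, 0, -0.12, 0, 0, 0.3, 0, 0, -0.24, 0, 0, 0.45, 0, 0, -0.36, 0, 0, 0.55, 0, 0, -0.48, 0, 0, 0.6, 0, 0, -0.63, 0, 0, 0.6, 0, 0, -0.63, 0, 0, 0.6, 0, 0, -0.63], "gripper": 1}}

```text
time_s: 1.87
position: [553.2, 176.0, 158.6]
tcp_rot: [-3.14, -0.001, 2.855]
ft_force: [0.5, 0.2, 0.8]
gripper_width: 85.4
gripper_force: 0.0
```

Run:
```python
from h import *
C=cam("wrist");s=robot.state();print(s["position"],s["tcp_rot"]); im=robot.capture("wrist")[:,:,::-1].copy(); cv2.imwrite("pics/w2.png",im)
a=cv2.inRange(cv2.cvtColor(im,cv2.COLOR_BGR2HSV),(8,90,60),(22,255,255))
for st,ce in blobs(im,(8,90,60),(22,255,255),500): print(st,ce,cast(C,ce,120))
```

```text
[553.211022   175.9560409  158.64231332] [-3.14046111e+00 -1.16519432e-03  2.85481213e+00]
[0, 0, 183, 93, 9650] [101.64207254  39.15668394] [430.26430725 124.7900937  120.        ]
[269, 146, 36, 140, 4568] [286.31392294 217.34544658] [538.5312436  183.06231847 120.        ]
[96, 178, 47, 38, 1254] [118.95614035 196.18899522] [502.25987576 101.40789843 120.        ]
[173, 302, 26, 35, 539] [184.87755102 319.71985158] [582.84534746 107.77748611 120.        ]
```

View pics/w2.png

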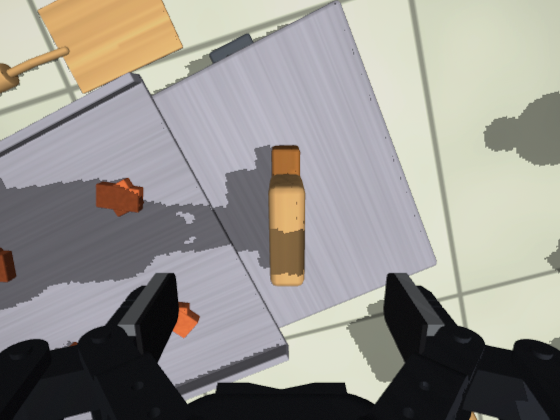

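The scraper is centred and aligned between the fingers. Its grip spans rows 180–285 at column 287. I'll check its centre and then descend.

Run:
```python
from h import *
C=cam("wrist");s=robot.state();R=Ro.from_euler("xyz",s["tcp_rot"]).as_matrix()
for p,z in[((287,180),120),((287,284),120),((286,147),82)]:
    X=cast(C,p,z);print(X.round(1),(R.T@(X-s["position"])).round(1))
```

```text
[519.4 189.4 120. ] [36.4  3.  39.1]
[577.8 172.5 120. ] [-24.3   3.3  39.1]
[507.5 192.8  82. ] [48.8  2.9 77.1]
```

Call:
{"api": "carry_out", "payload": {"series": [0.04, 0.025, 0.15, 0, 0, 0, 0.04, 0.025, 0.3, 0, 0, 0, 0.04, 0.025, 0.45, 0, 0, 0, 0.04, 0.025, 0.56, 0, 0, 0, 0.04, 0.025, 0.635, 0, 0, 0, 0.04, 0.025, 0.635, 0, 0, 0, 0.04, 0.025, 0.635, 0, 0, 0]}}

```text
time_s: 2.5
position: [550.0, 181.4, 83.3]
tcp_rot: [-3.141, -0.0, 2.857]
ft_force: [0.3, 0.2, 0.6]
gripper_width: 85.4
gripper_force: 0.0
```

Call:
{"api": "carry_out", "payload": {"series": [0, 0, 0, 0, 0, 0, 0, 0, 0, 0, 0, 0, 0, 0, 0, 0, 0, 0, 0, 0, 0, 0, 0, 0, 0, 0, 0, 0, 0, 0, 0, 0, 0, 0, 0, 0, 0, 0, 0, 0, 0, 0, 0, 0, 0, 0, 0, 0], "gripper": -1, "newtons": 50}}

```text
time_s: 3.17
position: [550.0, 181.8, 83.4]
tcp_rot: [3.142, 0.0, 2.859]
ft_force: [-1.3, -0.5, 3.6]
gripper_width: 19.4
gripper_force: 53.3
```

Held, with the fingers 19.4 mm open. I'll lift, turn square to the stand and go behind the far row of chips (lane at lateral +50, u = -128).

Call:
{"api": "carry_out", "payload": {"series": [0, 0, -0.2, 0, 0, 0, 0, 0, -0.375, 0, 0, 0, -0.15, -0.1, -0.375, 0, 0, -0.1, -0.3, -0.2, -0.375, 0, 0, -0.2, -0.45, -0.3, -0.375, 0, 0, -0.3, -0.571, -0.382, -0.375, 0, 0, -0.417, -0.571, -0.382, -0.375, 0, 0, -0.417, -0.571, -0.382, -0.375, 0, 0, -0.417]}}

```text
time_s: 3.83
position: [602.8, 118.1, 127.5]
tcp_rot: [3.141, -0.001, -2.991]
ft_force: [0.2, 0.4, -0.2]
gripper_width: 19.4
gripper_force: 52.8
```

```bash
cat > st.py <<'E'
from h import *
s=robot.state();p=s["position"];print(p.round(1),"le",le(p),"yaw",np.rad2deg(s["tcp_rot"][2]).round(2),"F",s["ft_force"].round(1),s["gripper_width"].round(1),s["time_s"])
im=robot.capture("scene")[:,:,::-1];S=cam("scene")
for st,ce in blobs(im,(3,150,80),(14,255,255)):
    if 185<ce[0]<345 and 185<ce[1]<262: print("chip",ce.round(),st[4],le(cast(S,ce,77)))
cv2.imwrite("pics/last.png",cv2.resize(im[150:300,170:420],(750,450)))
E
python3 st.py
```

```text
Traceback (most recent call last):
  File "st.py", line 2, in <module>
    s=robot.state();p=s["position"];print(p.round(1),"le",le(p),"yaw",np.rad2deg(s["tcp_rot"][2]).round(2),"F",s["ft_force"].round(1),s["gripper_width"].round(1),s["time_s"])
                                                                                                                                      ^^^^^^^^^^^^^^^^^^^^^^^^
AttributeError: 'float' object has no attribute 'round'
```

Call:
{"api": "carry_out", "payload": {"series": [0, 0, 0.1, 0, 0, 0, 0, 0, 0.2, 0, 0, 0, 0, 0, 0.265, 0, 0, 0, 0, 0, 0.265, 0, 0, 0, 0, 0, 0.265, 0, 0, 0]}}

```text
time_s: 4.25
position: [601.9, 119.2, 95.8]
tcp_rot: [3.141, -0.002, -2.987]
ft_force: [0.7, -0.3, -1.4]
gripper_width: 19.6
gripper_force: 52.9
```

```bash
sed -i 's/s\["gripper_width"\].round(1)/s["gripper_width"]/' st.py; python3 st.py
```

```text
[601.9 119.2  95.8] le [  49.1 -128.8] yaw -171.17 F [ 0.7 -0.3 -1.4] 19.607852675106695 4.25
chip [317. 205.] 17 [-45.9 -98.3]
chip [281. 211.] 14 [-38.6   8. ]
chip [322. 229.] 32 [ 51.1 -88.5]
chip [287. 232.] 43 [49.6  5.2]
chip [340. 233.] 20 [  75.  -132.2]
chip [253. 235.] 35 [46.7 97.6]
```

View pics/last.png

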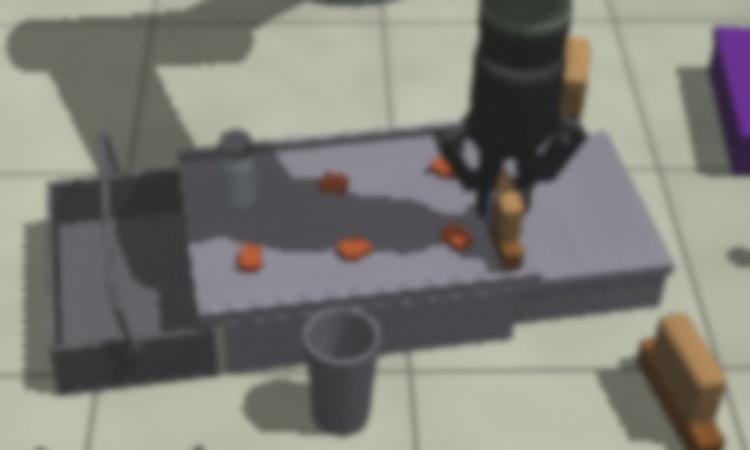

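The blade is upright behind the far row, at (510,235) in the crop. I'll push along the lane.

Call:
{"api": "carry_out", "payload": {"series": [0, -0.125, 0, 0, 0, 0, -0.01, -0.25, 0, 0, 0, 0, -0.02, -0.375, 0, 0, 0, 0, -0.02, -0.5, 0, 0, 0, 0, -0.02, -0.625, 0, 0, 0, 0, -0.02, -0.75, 0, 0, 0, 0, -0.02, -0.875, 0, 0, 0, 0, -0.02, -1, 0, 0, 0, 0]}}

```text
time_s: 4.97
position: [623.7, -1.4, 96.3]
tcp_rot: [3.141, -0.0, -2.988]
ft_force: [-0.0, -0.0, -0.8]
gripper_width: 19.4
gripper_force: 52.8
```

```bash
python3 st.py
```

```text
[623.7  -1.4  96.3] le [52.4 -6.3] yaw -171.22 F [-0.  -0.  -0.8] 19.44075728615413 4.9667
chip [319. 206.] 21 [ -44.5 -102.5]
chip [281. 210.] 14 [-43.    6.2]
chip [284. 233.] 31 [51.5 15.9]
chip [253. 236.] 31 [48.1 98. ]
chip [273. 234.] 32 [49.1 44.4]
chip [294. 239.] 22 [77.8 -7.2]
```

Call:
{"api": "carry_out", "payload": {"series": [0, -0.125, 0.01, 0, 0, 0, 0, -0.25, 0.01, 0, 0, 0, 0, -0.375, 0.01, 0, 0, 0, 0, -0.5, 0.01, 0, 0, 0, 0, -0.625, 0.01, 0, 0, 0, 0, -0.75, 0.01, 0, 0, 0, 0, -0.875, 0.01, 0, 0, 0, 0, -1, 0.01, 0, 0, 0]}}

```text
time_s: 5.68
position: [642.2, -119.7, 95.1]
tcp_rot: [-3.142, -0.0, -2.988]
ft_force: [0.0, 0.3, -0.7]
gripper_width: 19.2
gripper_force: 52.8
```

Call:
{"api": "carry_out", "payload": {"series": [0, -0.1, 0, 0, 0, 0, 0, -0.2, 0, 0, 0, 0, 0, -0.3, 0, 0, 0, 0, 0, -0.38, 0, 0, 0, 0, 0, -0.38, 0, 0, 0, 0, 0, -0.38, 0, 0, 0, 0]}}

```text
time_s: 6.18
position: [649.0, -163.5, 95.0]
tcp_rot: [3.141, -0.0, -2.988]
ft_force: [-0.3, 1.1, -1.3]
gripper_width: 19.7
gripper_force: 52.8
```

```bash
python3 st.py
```

```text
[ 649.  -163.5   95. ] le [ 52.8 157.8] yaw -171.22 F [-0.3  1.1 -1.3] 19.736872276254267 6.1833
chip [318. 205.] 23 [ -45.4 -100.5]
chip [281. 211.] 26 [-40.4   7.8]
chip [221. 243.] 9 [ 63.5 183. ]
chip [231. 247.] 24 [ 79.5 158.2]
chip [222. 256.] 59 [108.3 182.4]
```

View pics/last.png

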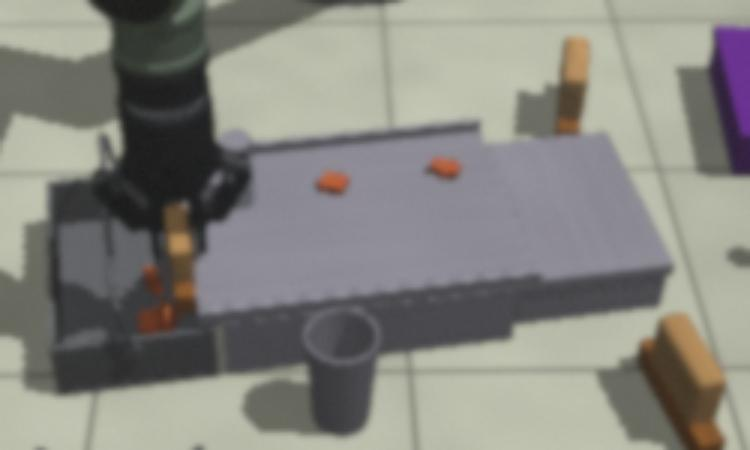

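Three chips are in the caddy. I'll lift and go back along the same lane, turning the blade parallel to the stand's length for chips 1 and 2.

Call:
{"api": "carry_out", "payload": {"series": [0, 0, -0.15, 0, 0, 0, 0, 0.1, -0.3, 0, 0, 0, 0, 0.3, -0.3, 0, 0, 0, 0, 0.5, -0.3, 0, 0, 0, 0, 0.7, -0.3, 0, 0, 0, 0, 0.85, -0.3, 0, 0, 0, 0, 1, -0.3, 0, 0, 0, 0, 1, -0.3, 0, 0, 0]}}

```text
time_s: 6.9
position: [629.4, -40.0, 131.2]
tcp_rot: [3.139, -0.001, -2.983]
ft_force: [-1.0, -0.1, -0.5]
gripper_width: 19.5
gripper_force: 52.8
```

Call:
{"api": "carry_out", "payload": {"series": [0, 0.15, 0, 0, 0, 0.11, 0, 0.3, 0, 0, 0, 0.22, 0, 0.45, 0, 0, 0, 0.33, 0, 0.6, 0, 0, 0, 0.44, 0, 0.75, 0, 0, 0, 0.55, 0, 0.9, 0, 0, 0, 0.66, 0, 1, 0, 0, 0, 0.75, 0, 1, 0, 0, 0, 0.75]}}

```text
time_s: 7.57
position: [611.5, 76.6, 131.1]
tcp_rot: [3.141, -0.001, 2.512]
ft_force: [0.8, -0.6, -1.1]
gripper_width: 19.7
gripper_force: 52.8
```

```bash
cat >> h.py <<'E'
def go(l,uu,z,yaw):
    s=robot.state();R=Ro.from_euler("xyz",s["tcp_rot"]).as_matrix()
    d=R.T@(np.r_[c0+l*e+uu*u,z]-s["position"])/120
    dy=(np.rad2deg(s["tcp_rot"][2])-yaw+180)%360-180
    print("shift",d.round(3),"turn z",round(dy/60,3))
E
python3 -c "
from h import *
go(-87,-101,131,98.7)";python3 st.py
```

```text
shift [ 0.916 -0.722  0.002] turn z 0.754
[611.5  76.6 131.1] le [ 52.1 -85.2] yaw 143.93 F [ 0.8 -0.6 -1.1] 19.686871450725082 7.5667
chip [281. 211.] 26 [-40.4   7.8]
chip [315. 224.] 17 [ 29.7 -74. ]
chip [221. 243.] 22 [ 63.3 183.1]
chip [222. 256.] 72 [108.1 183.2]
```

Call:
{"api": "carry_out", "payload": {"series": [0.13, -0.1, 0, 0, 0, 0.1, 0.26, -0.2, 0, 0, 0, 0.2, 0.4, -0.32, 0, 0, 0, 0.31, 0.54, -0.43, 0, 0, 0, 0.42, 0.68, -0.54, 0, 0, 0, 0.53, 0.8, -0.63, 0, 0, 0, 0.64, 0.916, -0.722, 0, 0, 0, 0.754, 0.916, -0.722, 0, 0, 0, 0.754]}}

```text
time_s: 8.28
position: [468.6, 68.2, 130.8]
tcp_rot: [-3.138, -0.0, 1.719]
ft_force: [-0.5, 0.1, -1.2]
gripper_width: 19.4
gripper_force: 52.8
```

```bash
python3 -c "
from h import *
go(-87,-101,95,98.7);go(25,-101,95,98.7)
C=cam('wrist'); im=robot.capture('wrist')[:,:,::-1]
for st,ce in blobs(im,(3,150,80),(14,255,255),100): print(st,ce.round(),le(cast(C,ce,77)))
cv2.imwrite('pics/w3.png',im)
"; python3 st.py
```

```text
shift [0.021 0.03  0.298] turn z -0.003
shift [0.024 0.963 0.295] turn z -0.003
[261, 175, 41, 47, 1326] [281. 198.] [ -91.1 -120.8]
[327, 201, 49, 52, 1461] [351. 227.] [ -50.1 -103. ]
[471.2  68.3 131.3] le [-87.9 -98.2] yaw 98.72 F [ 0.6 -0.3 -0.2] 19.447063039314465 8.3333
chip [318. 205.] 24 [ -45.6 -100.9]
chip [281. 211.] 27 [-40.6   7.5]
chip [221. 243.] 23 [ 62.8 183. ]
chip [222. 256.] 70 [107.8 183.2]
```

View pics/w3.png

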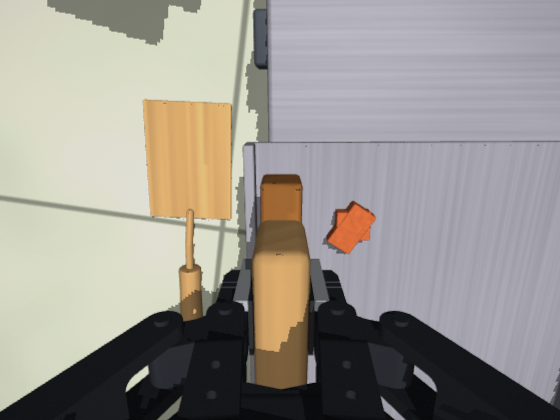

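The blade (261–302, 175–225) sits inside the lip, with the chip at (351,227) on its right. I'll descend and push the chip across into the clear lane. That was my tenth picture, so from here I work by numbers.

Call:
{"api": "carry_out", "payload": {"series": [0.02, 0.025, 0.1, 0, 0, 0, 0.02, 0.025, 0.2, 0, 0, 0, 0.02, 0.025, 0.295, 0, 0, 0, 0.02, 0.025, 0.295, 0, 0, 0, 0.02, 0.025, 0.295, 0, 0, 0]}}

```text
time_s: 8.8
position: [475.7, 71.5, 95.4]
tcp_rot: [-3.141, 0.0, 1.722]
ft_force: [0.4, -0.8, -0.4]
gripper_width: 19.2
gripper_force: 52.8
```

Call:
{"api": "carry_out", "payload": {"series": [0, 0.12, 0, 0, 0, 0, 0, 0.24, 0, 0, 0, 0, 0, 0.36, 0, 0, 0, 0, 0, 0.48, 0, 0, 0, 0, 0, 0.6, 0, 0, 0, 0, 0, 0.72, 0, 0, 0, 0, 0, 0.84, 0, 0, 0, 0, 0, 0.92, 0, 0, 0, 0]}}

```text
time_s: 9.47
position: [586.9, 88.2, 96.8]
tcp_rot: [3.139, 0.0, 1.722]
ft_force: [0.0, -0.1, 0.2]
gripper_width: 19.6
gripper_force: 52.8
```

```bash
python3 -c "
from h import *
C=cam('wrist'); im=robot.capture('wrist')[:,:,::-1]
for st,ce in blobs(im,(3,150,80),(14,255,255),100): print(st,ce.round(),le(cast(C,ce,77)))
go(26,-101,131,98.7)
"; python3 st.py
```

```text
[261, 175, 41, 46, 1348] [280. 197.] [  28.7 -132.1]
[305, 219, 42, 51, 1481] [326. 243.] [  51.3 -108.7]
shift [ 0.006 -0.042 -0.284] turn z -0.001
[588.5  88.3  96.9] le [  31.2 -100.3] yaw 98.65 F [ 3.2 -0.2 -0.9] 19.458991843794404 9.5167
chip [281. 210.] 19 [-41.3   6. ]
chip [327. 228.] 49 [  51.7 -103.3]
chip [221. 243.] 26 [ 61.4 183.4]
chip [222. 256.] 71 [108.  183.3]
```

Call:
{"api": "carry_out", "payload": {"series": [0, 0, -0.15, 0, 0, 0, 0, -0.02, -0.29, 0, 0, 0, -0.2, -0.2, -0.29, 0, 0, 0, -0.4, -0.4, -0.29, 0, 0, 0, -0.6, -0.6, -0.29, 0, 0, 0, -0.8, -0.8, -0.29, 0, 0, 0, -0.81, -0.95, -0.29, 0, 0, 0, -0.81, -0.95, -0.29, 0, 0, 0]}}

```text
time_s: 10.23
position: [481.8, -26.1, 130.6]
tcp_rot: [-3.138, -0.001, 1.718]
ft_force: [-1.0, 0.5, -1.6]
gripper_width: 19.6
gripper_force: 52.8
```

```bash
python3 -c "
from h import *
go(-85,-3,95,98.7)
C=cam('wrist'); im=robot.capture('wrist')[:,:,::-1]
for st,ce in blobs(im,(3,150,80),(14,255,255),100): print(st,ce.round(),le(cast(C,ce,77)))
"; python3 st.py
```

```text
shift [-0.002  0.057  0.296] turn z -0.004
[540, 25, 20, 52, 695] [552.  52.] [  45.6 -101.7]
[261, 175, 41, 47, 1274] [281. 198.] [-92.4 -25.5]
[336, 223, 48, 50, 1468] [359. 248.] [-45.8   6. ]
[484.  -25.5 131. ] le [-89.4  -3.5] yaw 98.49 F [ 0.3  0.9 -1.4] 19.429342780400045 10.2833
chip [281. 211.] 26 [-40.4   7.8]
chip [327. 229.] 28 [  56.6 -103.1]
chip [221. 243.] 24 [ 62.7 183.2]
chip [222. 256.] 71 [108.  183.3]
```

Call:
{"api": "carry_out", "payload": {"series": [0, 0.04, 0.1, 0, 0, 0, 0, 0.04, 0.2, 0, 0, 0, 0, 0.04, 0.295, 0, 0, 0, 0, 0.04, 0.295, 0, 0, 0, 0, 0.04, 0.295, 0, 0, 0]}}

```text
time_s: 10.75
position: [491.3, -23.6, 95.1]
tcp_rot: [-3.142, -0.0, 1.722]
ft_force: [-0.6, 0.9, -1.3]
gripper_width: 19.2
gripper_force: 52.8
```

Call:
{"api": "carry_out", "payload": {"series": [0, 0.12, 0, 0, 0, 0, 0, 0.24, 0, 0, 0, 0, 0, 0.36, 0, 0, 0, 0, 0, 0.48, 0, 0, 0, 0, 0, 0.6, 0, 0, 0, 0, 0, 0.72, 0, 0, 0, 0, 0, 0.84, 0, 0, 0, 0, 0, 0.92, 0, 0, 0, 0]}}

```text
time_s: 11.42
position: [601.8, -7.1, 95.9]
tcp_rot: [3.14, 0.0, 1.722]
ft_force: [0.2, -0.6, -0.7]
gripper_width: 19.0
gripper_force: 52.8
```

```bash
python3 -c "
from h import *
C=cam('wrist'); im=robot.capture('wrist')[:,:,::-1]
for st,ce in blobs(im,(3,150,80),(14,255,255),100): print(st,ce.round(),le(cast(C,ce,77)))
"; python3 st.py
```

```text
[307, 0, 58, 77, 3227] [335.  36.] [  51.7 -104.9]
[261, 175, 41, 46, 1272] [280. 197.] [ 29.1 -35.7]
[308, 244, 40, 47, 851] [330. 258.] [53.6 -4.2]
[603.4  -7.   96.1] le [31.4 -3.8] yaw 98.66 F [ 2.6  0.1 -0.8] 19.17713912168971 11.4667
chip [327. 229.] 28 [  56.6 -103.1]
chip [288. 233.] 48 [54.   4.4]
chip [221. 244.] 13 [ 64.1 182.8]
chip [222. 256.] 71 [108.3 183.2]
```

Both chips are in the lane. I'll lift, turn back and go behind chip 1.

Call:
{"api": "carry_out", "payload": {"series": [0, 0, -0.15, 0, 0, 0, 0, 0, -0.3, 0, 0, 0, 0.15, 0, -0.3, 0, 0, -0.11, 0.3, 0, -0.3, 0, 0, -0.22, 0.5, 0, -0.3, 0, 0, -0.33, 0.7, 0, -0.3, 0, 0, -0.44, 0.9, 0, -0.3, 0, 0, -0.55, 0.9, 0, -0.3, 0, 0, -0.6]}}

```text
time_s: 12.18
position: [582.0, 103.1, 131.5]
tcp_rot: [3.141, -0.002, 2.358]
ft_force: [0.1, -0.2, -1.9]
gripper_width: 19.1
gripper_force: 52.8
```

```bash
python3 -c "
from h import *
go(53,-135,131,188.7)"
```

```text
shift [-0.001  0.27   0.005] turn z -0.893
```

Call:
{"api": "carry_out", "payload": {"series": [0, 0.05, 0, 0, 0, -0.11, 0, 0.1, 0, 0, 0, -0.22, 0, 0.15, 0, 0, 0, -0.33, 0, 0.2, 0, 0, 0, -0.44, 0, 0.25, 0, 0, 0, -0.55, 0, 0.27, 0, 0, 0, -0.66, 0, 0.27, 0, 0, 0, -0.77, 0, 0.27, 0, 0, 0, -0.89]}}

```text
time_s: 12.85
position: [606.1, 122.1, 131.4]
tcp_rot: [-3.142, -0.001, -2.996]
ft_force: [0.4, 0.4, -1.4]
gripper_width: 19.2
gripper_force: 52.8
```

```bash
python3 -c "
from h import *
go(53,-135,95,188.7)"; python3 st.py
```

```text
shift [0.006 0.034 0.303] turn z -0.006
[606.1 122.1 131.4] le [  53.7 -131. ] yaw -171.68 F [ 0.4  0.4 -1.4] 19.184551734084096 12.85
chip [342. 224.] 16 [  40.3 -148. ]
chip [328. 230.] 17 [  57.4 -103.6]
chip [288. 234.] 40 [56.6  4.6]
chip [221. 243.] 25 [ 63.3 183.2]
chip [222. 256.] 72 [108.1 183.2]
```

Call:
{"api": "carry_out", "payload": {"series": [0, 0.035, 0.1, 0, 0, 0, 0, 0.035, 0.2, 0, 0, 0, 0, 0.035, 0.3, 0, 0, 0, 0, 0.035, 0.3, 0, 0, 0, 0, 0.035, 0.3, 0, 0, 0]}}

```text
time_s: 13.32
position: [605.4, 126.0, 95.1]
tcp_rot: [-3.142, -0.001, -3.004]
ft_force: [-1.1, -0.0, -0.5]
gripper_width: 19.7
gripper_force: 53.3
```

Call:
{"api": "carry_out", "payload": {"series": [0, -0.125, 0, 0, 0, 0, 0, -0.25, 0, 0, 0, 0, 0, -0.375, 0, 0, 0, 0, 0, -0.5, 0, 0, 0, 0, 0, -0.625, 0, 0, 0, 0, 0, -0.75, 0, 0, 0, 0, 0, -0.875, 0, 0, 0, 0, 0, -1, 0, 0, 0, 0]}}

```text
time_s: 13.98
position: [623.0, 5.3, 95.1]
tcp_rot: [3.142, 0.0, -3.004]
ft_force: [-0.4, 1.1, -2.1]
gripper_width: 19.7
gripper_force: 53.2
```

```bash
python3 -c "
from h import *
go(53,105,95,188.7)"; python3 st.py
```

```text
shift [-0.017 -0.983  0.001] turn z -0.013
[623.    5.3  95.1] le [ 52.6 -13. ] yaw -172.1 F [-0.4  1.1 -2.1] 19.693132705675414 13.9833
chip [280. 235.] 72 [57.2 25.3]
chip [296. 239.] 21 [ 77.9 -13.3]
chip [220. 242.] 9 [ 59.6 183.9]
chip [222. 256.] 79 [107.5 183.6]
```

Call:
{"api": "carry_out", "payload": {"series": [0, -0.125, 0, 0, 0, 0, 0, -0.25, 0, 0, 0, 0, 0, -0.375, 0, 0, 0, 0, -0.01, -0.5, 0, 0, 0, 0, -0.01, -0.625, 0, 0, 0, 0, -0.01, -0.75, 0, 0, 0, 0, -0.02, -0.875, 0, 0, 0, 0, -0.02, -1, 0, 0, 0, 0]}}

```text
time_s: 14.7
position: [642.1, -113.0, 95.1]
tcp_rot: [-3.142, 0.0, -3.003]
ft_force: [0.5, -0.3, -1.2]
gripper_width: 19.6
gripper_force: 53.2
```

Call:
{"api": "carry_out", "payload": {"series": [0, -0.1, 0, 0, 0, 0, 0, -0.2, 0, 0, 0, 0, 0, -0.3, 0, 0, 0, 0, 0, -0.4, 0, 0, 0, 0, 0, -0.44, 0, 0, 0, 0, 0, -0.44, 0, 0, 0, 0, 0, -0.44, 0, 0, 0, 0]}}

```text
time_s: 15.28
position: [649.0, -163.6, 95.0]
tcp_rot: [3.141, -0.0, -3.003]
ft_force: [-0.7, 0.3, -0.4]
gripper_width: 19.3
gripper_force: 53.2
```

```bash
python3 st.py; python3 -c "
from h import *
im=robot.capture('side')[:,:,::-1];D=cam('side')
for st,ce in blobs(im,(3,130,60),(14,255,255)):
    if 250<ce[0]<390 and 175<ce[1]<310: print(st,ce.round(),le(cast(D,ce,10)))
"
```

```text
[ 649.  -163.6   95. ] le [ 52.8 157.9] yaw -172.07 F [-0.7  0.3 -0.4] 19.300049554332478 15.2833
chip [220. 242.] 10 [ 59.4 184. ]
chip [231. 246.] 22 [ 78.7 159. ]
chip [223. 256.] 65 [109.1 180.6]
[346, 226, 7, 5, 21] [349. 228.] [140.3  95.9]
[320, 232, 7, 7, 35] [323. 235.] [59.5 91.9]
[324, 245, 18, 23, 236] [334. 255.] [ 54.9 168.5]
[315, 259, 10, 11, 65] [319. 264.] [  4.7 179.2]
```

Call:
{"api": "carry_out", "payload": {"series": [0, 0, -0.15, 0, 0, 0, 0, 0.1, -0.3, 0, 0, 0, 0, 0.3, -0.3, 0, 0, 0, 0, 0.5, -0.3, 0, 0, 0, 0, 0.7, -0.3, 0, 0, 0, 0, 0.85, -0.3, 0, 0, 0, 0, 1, -0.3, 0, 0, 0, 0, 1, -0.3, 0, 0, 0]}}

```text
time_s: 16.05
position: [631.4, -40.4, 131.2]
tcp_rot: [3.14, -0.001, -2.998]
ft_force: [-0.0, 0.2, 0.0]
gripper_width: 19.0
gripper_force: 53.2
```

```bash
python3 st.py; python3 -c "
from h import *
for n in('side','scene'):
  im=robot.capture(n)[:,:,::-1];D=cam(n);cv2.imwrite(f'pics/{n}9.png',im)
  for st,ce in blobs(im,(3,130,50),(14,255,255),3):
    q=le(cast(D,ce,10))
    if abs(q[0])<160 and -160<q[1]<320: print(n,st,ce.round(),'z10',q,'z77',le(cast(D,ce,77)))
"
```

```text
[631.4 -40.4 131.2] le [54.1 33.5] yaw -171.77 F [-0.   0.2  0. ] 19.00501230176842 16.05
chip [279. 231.] 21 [41.  26.4]
chip [232. 255.] 18 [109.4 157.7]
chip [222. 256.] 75 [109.  183.7]
side [300, 186, 31, 17, 155] [315. 195.] z10 [115.4 -71.5] z77 [78.4 -3.7]
side [324, 245, 18, 23, 244] [334. 255.] z10 [ 55.  168.4] z77 [ 22.7 217.9]
side [315, 259, 10, 11, 66] [319. 264.] z10 [  4.5 179.3] z77 [-24.  227.9]
scene [275, 228, 6, 9, 39] [278. 232.] z10 [-27.   18.5] z77 [43.1 30. ]
scene [219, 239, 4, 9, 22] [220. 243.] z10 [ -7.  184.9] z77 [ 61.7 183.9]
scene [216, 250, 20, 11, 124] [225. 256.] z10 [ 44.8 177.2] z77 [109.5 176.8]
```

The stand is clear of chips, and all the orange blobs are now in the caddy (u 155–190, inside its 142–272 span). Next I'll return the scraper to the lid.

Call:
{"api": "carry_out", "payload": {"series": [0, 0.15, 0, 0, 0, 0, 0, 0.3, 0, 0, 0, 0, 0.1, 0.45, 0, 0, 0, 0, 0.2, 0.6, 0, 0, 0, 0, 0.3, 0.75, 0, 0, 0, 0, 0.4, 0.9, 0, 0, 0, 0, 0.4, 1, 0, 0, 0, 0, 0.4, 1, 0, 0, 0, 0]}}

```text
time_s: 16.87
position: [568.1, 68.7, 131.3]
tcp_rot: [3.141, 0.0, -3.001]
ft_force: [-0.0, -0.3, -0.2]
gripper_width: 19.6
gripper_force: 53.2
```

Call:
{"api": "carry_out", "payload": {"series": [0, 0.15, 0, 0, 0, 0, 0, 0.3, 0, 0, 0, 0, 0, 0.45, 0, 0, 0, 0, 0, 0.6, 0, 0, 0, 0, 0, 0.75, 0, 0, 0, 0, 0, 0.9, 0, 0, 0, 0, 0, 0.95, 0, 0, 0, 0, 0, 0.95, 0, 0, 0, 0]}}

```text
time_s: 17.53
position: [553.5, 180.8, 131.1]
tcp_rot: [-3.141, 0.001, -3.002]
ft_force: [-0.0, -0.2, -1.9]
gripper_width: 19.7
gripper_force: 53.2
```

```bash
python3 -c "
from h import *
C=cam('wrist');go(5,-203,83.8,188.7);s=robot.state();print(s['position'],s['tcp_rot'])
for p in((435.9,244.9),(626.6,269.7),(644.6,148.7)): print(le(p))
"; python3 st.py
```

```text
shift [0.047 0.05  0.394] turn z -0.011
[553.49229116 180.78309275 131.10585091] [-3.14125201e+00  8.67013637e-04 -3.00178747e+00]
[ -96.  -278.1]
[  96.2 -273.8]
[  95.7 -151.5]
[553.5 180.8 131.1] le [  10.5 -197. ] yaw -171.99 F [-0.  -0.2 -1.9] 19.652126533828092 17.5333
chip [221. 243.] 24 [ 62.7 183.2]
chip [222. 256.] 70 [109.6 183.4]
chip [232. 256.] 15 [111.8 158.4]
```

Call:
{"api": "carry_out", "payload": {"series": [0.03, 0.04, 0.1, 0, 0, 0, 0.03, 0.04, 0.2, 0, 0, 0, 0.03, 0.04, 0.3, 0, 0, 0, 0.03, 0.04, 0.36, 0, 0, 0, 0.03, 0.04, 0.39, 0, 0, 0, 0.03, 0.04, 0.39, 0, 0, 0, 0.03, 0.04, 0.39, 0, 0, 0]}}

```text
time_s: 18.17
position: [548.9, 184.0, 84.6]
tcp_rot: [-3.141, 0.001, -3.004]
ft_force: [0.2, -0.4, -0.9]
gripper_width: 19.4
gripper_force: 53.3
```

Call:
{"api": "carry_out", "payload": {"series": [0, 0, 0.005, 0, 0, 0, 0, 0, 0.01, 0, 0, 0, 0, 0, 0.012, 0, 0, 0, 0, 0, 0.012, 0, 0, 0, 0, 0, 0.012, 0, 0, 0]}}

```text
time_s: 18.58
position: [548.7, 184.6, 83.3]
tcp_rot: [-3.141, 0.001, -3.003]
ft_force: [-0.5, -0.5, 1.6]
gripper_width: 19.6
gripper_force: 53.5
```

Near contact, with force changing from -0.9 to +1.6 N. I'll release, then go straight up.

Call:
{"api": "carry_out", "payload": {"series": [0, 0, 0, 0, 0, 0, 0, 0, 0, 0, 0, 0, 0, 0, 0, 0, 0, 0, 0, 0, 0, 0, 0, 0, 0, 0, 0, 0, 0, 0, 0, 0, 0, 0, 0, 0, 0, 0, 0, 0, 0, 0, 0, 0, 0, 0, 0, 0], "gripper": 1}}

```text
time_s: 19.25
position: [548.4, 184.6, 82.8]
tcp_rot: [-3.142, -0.0, -3.003]
ft_force: [1.0, 1.0, 0.6]
gripper_width: 85.8
gripper_force: 0.0
```

Call:
{"api": "carry_out", "payload": {"series": [0, 0, -0.1, 0, 0, 0, 0, 0, -0.25, 0, 0, 0, 0, 0, -0.4, 0, 0, 0, 0, 0, -0.6, 0, 0, 0, 0, 0, -0.8, 0, 0, 0, 0, 0, -1, 0, 0, 0, 0, 0, -1, 0, 0, 0, 0, 0, -1, 0, 0, 0]}}

```text
time_s: 19.92
position: [549.5, 184.8, 204.4]
tcp_rot: [3.141, 0.003, -3.003]
ft_force: [-0.3, -0.3, -0.5]
gripper_width: 85.3
gripper_force: 0.0
```

```bash
python3 st.py; python3 -c "
from h import *
C=cam('wrist');im=robot.capture('wrist')[:,:,::-1]
for st,ce in blobs(im,(8,90,60),(22,255,255),500): print(st,ce.round(),le(cast(C,ce,110)))
D=cam('side');im=robot.capture('side')[:,:,::-1]
for st,ce in blobs(im,(3,130,50),(14,255,255),8):
    q=le(cast(D,ce,10))
    if abs(q[0])<160 and -160<q[1]<320: print('side',st,ce.round(),'z10',q)
S=cam('scene');
for n,i0 in(('scene',cv2.imread('pics/scene0.png')),('side',cv2.imread('pics/side0.png'))):
  a=robot.capture(n)[:,:,::-1]; q=proj(cam(n),np.r_[c0-40*e+94*u,110]).astype(int); print(n,'shaker patch diff',np.abs(a[q[1]-18:q[1]+18,q[0]-10:q[0]+10].astype(int)-i0[q[1]-18:q[1]+18,q[0]-10:q[0]+10]).mean())
"
```

```text
[549.5 184.8 204.4] le [   7.1 -201.5] yaw -172.06 F [-0.3 -0.3 -0.5] 85.31321373338949 19.9167
chip [221. 243.] 25 [ 62.5 183.1]
chip [222. 256.] 70 [109.6 183.4]
chip [232. 255.] 17 [110.7 158.3]
[141, 0, 105, 33, 3149] [195.  15.] [-119.4 -152.1]
[266, 145, 30, 115, 3090] [281. 204.] [  -2.1 -201.6]
[522, 220, 38, 36, 866] [545. 235.] [  23.5 -389.1]
[311, 310, 34, 73, 1824] [326. 348.] [ 117.5 -235.5]
side [324, 245, 18, 23, 246] [334. 255.] z10 [ 54.9 168.5]
side [315, 259, 10, 11, 66] [319. 264.] z10 [  4.5 179.3]
scene shaker patch diff 14.2125
side shaker patch diff 25.20787037037037
```

```bash
python3 -c "
from cell import robot
print(robot.sign_off())"
```

```text
the job is handed in; nothing more can be done
None
```

I wiped the chips off the stand into the caddy, put the scraper back upright on the box lid, released it, and handed the job in at about 20 s. No verdict came back; the camera numbers show no chip left on the stand, but four of the five lie in one cluster I could not separate, and I did not re-measure the shaker, which the arm stayed clear of.

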